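Stir up settled lacquer on the touch mixer

ROBOT

A 6-joint arm with a two-finger parallel gripper is mounted at the origin on the work surface. World frame = base frame: x ahead of the robot, y to its left, z up, the work surface at z = 0. Lengths are in mm, angles in rad, forces in N, time in s.
With the tool pointing down it reaches from about 300 to 775 mm from the base axis. Payload 14.6 kg.
Tool frame: the origin (TCP) lies on the centre line of the jaws, within the pads' length; the fingertips stand 19 mm ahead of it and the grasp point (between the pads) is the TCP (bot.tip_reach is the distance from the TCP to the fingertips, in mm); z points along the fingers, y is the line along which they close (so a half turn about z gives the same grasp; the last joint's range is limited). The gripper opens to 85 mm and grips with 20 to 120 N. Pads are 22 mm wide; open, the fingers measure 114 mm over their backs; the gripper's body (76 mm by 85 mm) begins 54 mm behind the grasp point. The pads swing forward as they close: fully open they stand 13 mm farther back than shut.
Start: joints at [-1.194, 0.3, 1.521, -0, 1.321, -0.067], TCP at [236.148, -496.713, 250.281] pointing down, gripper open.
Joint ranges: [-3.03, 3.03], [-0.79, 2.21], [0.23, 2.52], [-1.04, 4.18], [0, 3.07], [-2.55, 2.55]. Speed limits (rad/s): [2.22, 2.22, 2.57, 3.14, 3.14, 3.14].

INTERFACE

Orientations are given as a unit quaternion [w, x, y, z].
In Python, from rig import bot gives the robot as it stands. Calls block until the motion is done:
- bot.move_to(position, orientation): joint-space move of the TCP to a pose.
- bot.servo_line(position, attitude=None, speed=150, until_force=None): straight line of the TCP; attitude=None keeps the orientation; speed is the mean speed in mm/s. With until_force (N) it stops when the force on the tool has changed by that much, and returns True; else False.
- bot.move_joints(angles): joint-space move.
- bot.move_gripper(opening, grip_force=None): finger opening in mm; grip_force is the grip in N (None keeps the last); returns when the fingers have stopped.
- bot.dwell(seconds).
- bot.ik(position, orientation): joint angles nearest the present ones, or None.
- bot.read_state(): the state.
- bot.read_camera(name): name is "scene" or "top" or "wrist"; returns a dict with "image" (400x640x3 uint8, blue, green, red), "depth" (400x640 float32, mm along the optical axis (not along the pixel's ray), 0 where there is no reading), "fovy" (degrees; the focal length in pixels is half the picture's height over the tangent of half this angle, whatever the lens; pixels are square), "cx", "cy" (the principal point, pixels), "eye" and "attitude" of the camera in the world; the wrist camera has in their place "mount" (4x4, takes a point from camera to tool coordinates, whose origin is the TCP and whose axes are the flange's). Camera axes: x right, y down, z forward; pixel columns grow to the right and rows downward; lengths in mm; the calibration is good to about 2 mm. The wrist camera is an equidistant fisheye: a pixel r from the principal point sees the ray r / f radians off the axis. A picture is of the moment at which its call begins: read the wrist's pose just before it.
A pose or a line that the arm cannot do raises bot.MotionError and nothing moves.
- bot.finish_job(): hands the job in; it is judged then, once.
The state is a dict: "clock": time; "joint_positions": joint angles; "qvel": joint speeds; "effort": joint torques, N m; "ee_pos": TCP position; "tool_rot": TCP orientation; "ft_force": force on the tool from outside, world axes, zero at the start; "moment": the same for the moment, N m; "grip_width": finger opening in mm; "grip_force": force on a finger pad.
Only numpy, scipy, OpenCV 4.12 (cv2) and the standard library are available. Lean on these libraries where they do the work, as an engineer would, in place of code of your own. Each camera call takes 0.05 s, during which the arm holds its last target. There are 200 camera calls.

TASK

The lacquer in the tall glass bottle has settled: pick the bottle up and press it down upright in the rubber cup on top of the touch mixer until the cup is fully depressed, keeping hold of it and keeping the cup down for at least two seconds. Then set the bottle down gently, standing upright in the steel tray beside the brush. Keep the bottle upright all the while and leave everything else where it is.

Things in the scene. Friction and masses are not known exactly. Their poses are not given: they have to be found in the camera images.
- bottle: Tall amber glass bottle with a paper label and a black screw cap (cap fixed to it), loose, 0.22 to 0.38 kg. Round: straight wall 58 mm in diameter from its flat foot up to 82 mm, then a shoulder tapering to the neck (32 mm at 99 mm), cap 38 mm in diameter from 101 to 125 mm, the full height. Origin: centre of the foot; z up its axis. Stands on the bench at the start.
- cup (a point): Centre of the flat floor of the mixer's round black rubber cup, on which the bottle's foot is pressed; z up. 126 mm above the bench when up; it sinks with the cup. The cup's floor is 74 mm or more across inside a lip 7 mm high, which flares outwards to 83 mm across inside and 91 mm outside at its rim: the bottle's foot fits inside the lip with about 10 mm to spare all round.
- mixer_head (a joint): How far the mixer's sprung cup is pressed down, in m: 0 up, 0.008 fully depressed (rigid stop). It slides straight down. The preloaded spring starts to yield at a push of about 4.6 N on the cup (more than the bottle weighs) and needs about 10.2 N at full depth; it springs back when let go. The cup itself does not turn or shake in this scene.
- mixer: Touch mixer: white housing 150 mm (its x) by 126 mm (its y), 100 mm high, on rubber feet, fixed to the bench by suction, with a sloped grey control panel with knob and switch at its +x end, the black rubber cup centred on top (rim at 133 mm) and a thin cable lying on the bench from its -x end. Origin: on the bench below the centre of the cup; z up.
- tray: Shallow steel tray, 170 mm (its x) by 210 mm (its y), rim 19 mm high, walls and floor 4 mm thick, inside 162 by 202 mm; stays fixed on the bench. Origin: centre of its underside; z up. The brush lies along its +x side; the -x half is free.
- brush: Flat lacquer brush, loose, lying in the tray along the tray's y: 146 mm long along its own x (70 mm of wooden handle to -x of its origin, ferrule and bristles to +x), up to 27 mm wide and 11 mm thick. Origin: on its underside.
- jar: Squat amber glass jar with a wide black cap, loose bystander: 68 mm in diameter, 65 mm high. Origin: centre of its foot.
- dish: Shallow brass dish, loose bystander: 164 mm across, 20 mm high. Origin: centre of its underside.
- square: Steel square, loose bystander: foot bar 22 x 85 x 22 mm (its y the long way) with an upright blade to 120 mm height at its -y end. Origin: centre of its underside.

How it is judged (in metres and radians):
On the way:
1. the bottle, held between the fingers and upright in the cup, keeps the cup fully depressed (within 1.5 mm of its stop) for two seconds (1.7 s are enough) (value of joint mixer_head above 0.0065 m and contact force between bottle and mixer above 4 N and horizontal distance between bottle and cup below 0.013 m and z of bottle in the frame of cup below 0.004 m and angle between bottle's own z axis and vertical below 0.14 rad and contact force between the fingers and bottle above 1 N and z of the grasp point in the frame of bottle below 0.13 m), for 1.7 s.
At the end, for the whole second after the job is handed in: The bottle stands released and at rest in the tray, its foot flat on the tray's floor (within 3 mm), upright (within 0.06 rad) and not on the brush; the mixer's cup is back up (within 2 mm) (x of bottle in the frame of tray between -0.06 and 0.06 m and y of bottle in the frame of tray between -0.08 and 0.08 m and z of bottle in the frame of tray between 0.001 and 0.007 m and angle between bottle's own z axis and vertical below 0.06 rad and linear speed of bottle below 0.02 m/s and value of joint mixer_head below 0.002 m and contact force between bottle and brush below 2 N); the robot touches nothing.
It fails at once if the bottle tipped by more than 0.5 rad (angle between bottle's own z axis and vertical above 0.5 rad).
It fails at once if the bottle dropped (falling free of the fingers faster than 0.6 m/s) (contact force between the fingers and bottle below 0.01 N and linear speed of bottle above 0.6 m/s).
It fails at once if the jar, dish, square or brush moved by more than 40 mm (distance of any of jar, dish, square, brush from where it was at the start of the episode above 0.04 m).
It also fails if it takes over 59 s, if anything falls off the work surface, if the arm or the gripper's body presses on something with over 40 N, if the wrist force passes 120 N, or if a joint passes its speed limit or range.

## Working session

There is one attempt and no reset: what is moved stays moved. The work goes in short steps, each a Python script; the robot and the scene stay as the last script left them, time stands still between calls to the robot, and variables do not carry over. Pictures are saved under pics/ and viewed, at most 10 in all, crops included, and the job is handed in when it is done.

```bash
mkdir -p pics; ls; python3 - <<'E'
from rig import bot
import cv2,numpy as np
s=bot.read_state();print(s)
for n in("top","scene"):
    c=bot.read_camera(n);cv2.imwrite(f"pics/{n}0.png",c["image"]);np.savez(f"{n}0.npz",**{k:v for k,v in c.items()})
    print(n,{k:v for k,v in c.items() if k not in("image","depth")},(c["depth"]>0).mean())
E
```

```text
pics
{'clock': 0.0, 'joint_positions': array([-1.19360511e+00,  3.00497366e-01,  1.52158614e+00,  2.69972696e-05,
        1.32068480e+00, -6.66167485e-02]), 'qvel': array([-2.53703621e-04,  6.85497082e-04,  6.01609047e-04,  1.00921286e-03,
       -3.57710448e-04, -9.56338029e-06]), 'effort': array([-1.31991357e-03, -5.43504667e+01, -3.61790478e+01, -1.37746483e-04,
        3.99617580e-03, -6.63238339e-06]), 'ee_pos': array([ 236.07726241, -496.52600255,  249.70474996]), 'tool_rot': array([-5.82772464e-04,  9.75480743e-01,  2.20084014e-01, -7.79957078e-05]), 'ft_force': array([ 0.53190695, -0.6229034 ,  0.20753891]), 'moment': array([-0.04108185,  0.0352112 , -0.01458538]), 'grip_force': 0.0, 'grip_width': 85.35392604264132}
top {'fovy': 48.48933655741515, 'cx': 318.59099961782357, 'cy': 196.84942200482953, 'eye': array([ 461.43899769,   14.84349192, 1223.24696532]), 'attitude': array([-0.04299205,  0.7079334 , -0.70336385,  0.04755287])} 0.99590625
scene {'fovy': 57.95739776945412, 'cx': 313.9332846553412, 'cy': 206.95157310106342, 'eye': array([893.61426516, 385.65555628, 896.0503198 ]), 'attitude': array([-0.09587951,  0.30971474,  0.9099515 , -0.25859653])} 0.9958125
```

View pics/top0.png

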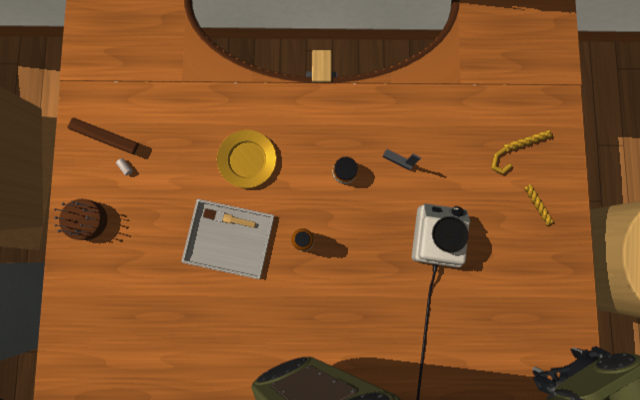

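View pics/scene0.png

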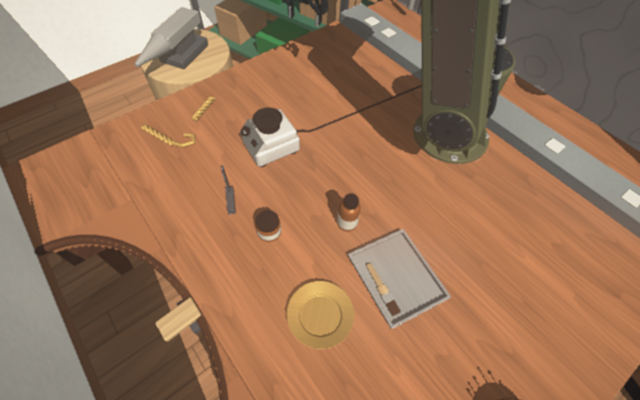

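Top view: bottle cap at (303,239), cup at (450,235), tray centred at about (229,239) with the brush at (235,218), jar at (346,169). Scene view: bottle at (349,210), cup at (268,120).

```bash
cat > h.py <<'E'
import numpy as np,cv2
from scipy.spatial.transform import Rotation as R
def rot(q): return R.from_quat(np.roll(q,-1)).as_matrix()
def onplane(c,px,z):
    f=200/np.tan(np.radians(float(c["fovy"]))/2)
    px=np.atleast_2d(px).astype(float)
    d=np.c_[(px[:,0]-c["cx"])/f,(px[:,1]-c["cy"])/f,np.ones(len(px))]@rot(c["attitude"]).T
    e=c["eye"];return e+d*((z-e[2])/d[:,2])[:,None]
def cloud(c):
    v,u=np.mgrid[:400,:640];f=200/np.tan(np.radians(float(c["fovy"]))/2);Z=c["depth"]
    P=np.stack([(u-c["cx"])/f*Z,(v-c["cy"])/f*Z,Z],-1)
    return P@rot(c["attitude"]).T+c["eye"]
def blob(m,box):
    x0,y0,x1,y1=box;k=np.zeros(m.shape,np.uint8);k[y0:y1,x0:x1]=m[y0:y1,x0:x1]
    cs,_=cv2.findContours(k,cv2.RETR_EXTERNAL,cv2.CHAIN_APPROX_NONE)
    return max(cs,key=cv2.contourArea)
E
python3 - <<'E'
from h import *
for n,bb,cb,tb in(("top",(288,225,318,250),(425,208,475,260),(175,192,285,285)),("scene",(335,188,365,212),(245,100,290,138),(340,220,460,335))):
    c=np.load(n+"0.npz");P=cloud(c);I=c["image"];hsv=cv2.cvtColor(I,cv2.COLOR_BGR2HSV)
    dark=(I.max(2)<60)&(P[...,2]>60)
    print(n,"table z",np.median(P[250:330,100:180,2]) if n=="top" else np.median(P[330:380,250:300,2]))
    for nm,b,z,mask in(("cap",bb,125,dark),("cup",cb,133,dark),("tray",tb,19,(hsv[...,1]<70)&(hsv[...,2]>50))):
        k=blob(mask.astype(np.uint8),b);px=k[:,0]
        if nm=="tray":
            r=cv2.minAreaRect(k);q=onplane(c,cv2.boxPoints(r),z);print(nm,r,q.round(1).tolist(),q.mean(0).round(1))
            w=cv2.minAreaRect(onplane(c,px,z)[:,:2].astype(np.float32));print("  world rect",w)
        else:
            w=onplane(c,px,z)[:,:2].astype(np.float32);print(nm,len(px),cv2.minEnclosingCircle(w),cv2.fitEllipse(w))
    for nm,b,lo,hi in(("cap",bb,118,135),("cup",cb,120,145)):
        x0,y0,x1,y1=b;p=P[y0:y1,x0:x1].reshape(-1,3);p=p[(p[:,2]>lo)&(p[:,2]<hi)]
        print(nm,"cloud",len(p),((p.max(0)+p.min(0))/2).round(1),p.mean(0).round(1),np.ptp(p,0).round(1))
E
```

```text
top table z 0.4962618699180439
cap 42 ((498.3757019042969, 47.55164337158203), 18.80234146118164) ((498.43560791015625, 47.828704833984375), (34.57386016845703, 35.47614669799805), 140.007568359375)
cup 126 ((524.8607788085938, -320.2605895996094), 56.93891143798828) ((518.018798828125, -317.4676208496094), (81.36447143554688, 107.14629364013672), 65.24330139160156)
tray ((227.53659057617188, 238.32925415039062), (80.80838012695312, 65.37307739257812), 12.094757080078125) [[438.6, 374.5, 19.0], [611.4, 345.0, 19.0], [566.5, 128.7, 19.0], [395.2, 162.0, 19.0]] [502.9 252.6  19. ]
  world rect ((502.7056884765625, 251.58917236328125), (215.55548095703125, 174.93260192871094), 78.36933898925781)
cap cloud 191 [499.4  49.7 124.3] [499.8  48.8 124.9] [37.  37.1 11. ]
cup cloud 1040 [ 512.6 -314.2  129.2] [ 513.3 -315.5  127.5] [88.3 88.3 17.5]
scene table z 0.013840373758057467Traceback (most recent call last):
  File "<stdin>", line 7, in <module>
  File "h.py", line 16, in blob
    return max(cs,key=cv2.contourArea)
ValueError: max() iterable argument is empty
```

```bash
python3 - <<'E'
from rig import bot
from h import *
q=[0,1,0,0]
for p in((499.5,49,190),(499.5,49,76),(513,-315,290),(513,-315,195),(467,259,250),(467,259,80)): 
    j=bot.ik(p,q); print(p,None if j is None else np.round(j,2))
bot.move_to([499.5,49,200],q)
bot.servo_line([499.5,49,100],speed=150)
print(bot.servo_line([499.5,49,76],speed=60,until_force=6))
bot.move_gripper(50,grip_force=50)
s=bot.read_state();print(s["clock"],s["ee_pos"],s["ft_force"],s["grip_width"],s["grip_force"])
bot.servo_line([499.5,49,100],speed=60)
s=bot.read_state();print(s["clock"],s["ee_pos"],s["ft_force"],s["grip_width"],s["grip_force"])
c=bot.read_camera("scene");cv2.imwrite("pics/s1.png",cv2.resize(c["image"][120:300,240:480],None,fx=3,fy=3))
E
```

```text
(499.5, 49, 190) [ 0.02  0.25  1.73 -0.    1.16  1.6 ]
(499.5, 49, 76) [ 0.02  0.42  1.81 -0.    0.91  1.6 ]
(513, -315, 290) [-0.61  0.39  1.31 -0.    1.44  0.96]
(513, -315, 195) [-0.61  0.46  1.43 -0.    1.25  0.96]
(467, 259, 250) [ 0.44  0.26  1.57 -0.    1.31  2.01]
(467, 259, 80) [ 0.44  0.47  1.72 -0.    0.95  2.01]
False
4.0333 [499.96787401  48.90195249  76.78533189] [-0.87007075 -2.39211699  6.57131667] 56.43646821174451 52.46730357874185
4.5833 [499.46208639  49.01638573 100.10798649] [-0.58992863  0.53091092 -3.04658768] 56.497785490118524 53.50129796890542
```

View pics/s1.png

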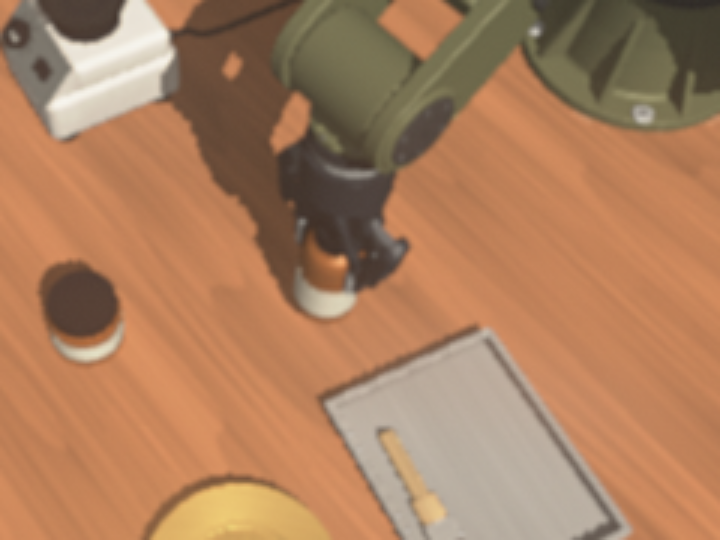

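The bottle is held and upright (crop (327,275)), weighing about 3 N. Next, the cup.

```bash
python3 - <<'E'
from rig import bot
from h import *
def st(t):
    s=bot.read_state();print(t,round(s["clock"],2),s["ee_pos"].round(1),s["ft_force"].round(1),round(s["grip_width"],1),round(s["grip_force"],1));return s
X,Y=513,-315
bot.servo_line([499.5,49,265],speed=180)
bot.servo_line([X,Y,265],speed=180)
bot.servo_line([X,Y,215],speed=120)
bot.dwell(.2);st("above")
print(bot.servo_line([X,Y,192],speed=15,until_force=20));s=st("press")
c=bot.read_camera("scene");cv2.imwrite("pics/s2.png",cv2.resize(c["image"][50:230,160:400],None,fx=3,fy=3))
bot.dwell(.3);st("hold")
E
```

```text
above 8.64 [ 513.2 -315.1  215.9] [-0.1  0.2 -3.1] 56.2 53.6
True
press 9.98 [ 513.4 -315.   194.9] [-2.1  1.3  6.5] 56.6 54.3
hold 10.33 [ 513.4 -315.   194.9] [-1.9  1.2  7.6] 56.4 54.4
```

View pics/s2.png

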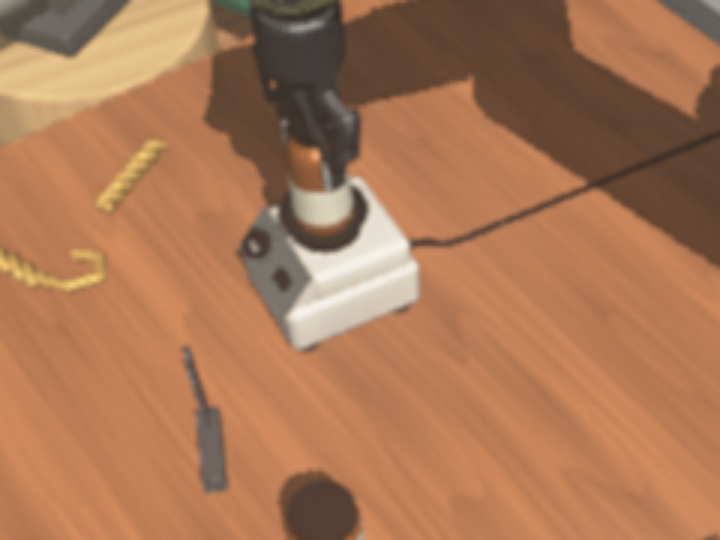

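The bottle is seated centrally in the cup (crop (325,235)). The push is about 10.7 N, right at the stop, so I'll press a little more and hold.

```bash
python3 - <<'E'
from rig import bot
from h import *
def st(t):
    s=bot.read_state();print(t,round(s["clock"],2),s["ee_pos"].round(1),s["ft_force"].round(1),round(s["grip_width"],1),round(s["grip_force"],1));return s
X,Y=513,-315
z=194.9
for i in range(8):
    if st("p")["ft_force"][2]>15: break
    z-=.5; bot.servo_line([X,Y,z],speed=10); bot.dwell(.15)
for i in range(5): bot.dwell(.5);st("hold")
E
```

```text
p 10.33 [ 513.4 -315.   194.9] [-1.9  1.2  7.6] 56.4 54.4
p 10.73 [ 513.3 -315.1  195.2] [-0.7  1.4  7.6] 56.4 54.3
p 11.13 [ 513.2 -315.1  194.8] [-1.7  0.9  7.2] 56.6 54.4
p 11.53 [ 513.3 -315.1  194.7] [-1.5  1.4  9.9] 56.4 54.6
p 11.93 [ 513.5 -315.1  194.7] [-3.1  2.  14.5] 56.6 54.8
p 12.33 [ 513.6 -315.1  194.6] [-3.2  3.  16.2] 56.6 55.1
hold 12.83 [ 513.5 -315.1  194.6] [-3.8  2.7 18. ] 56.3 55.1
hold 13.33 [ 513.6 -315.1  194.6] [-3.6  3.7 17. ] 56.0 55.1
hold 13.83 [ 513.5 -315.1  194.6] [-2.9  3.9 16.8] 56.5 55.1
hold 14.33 [ 513.6 -315.1  194.6] [-3.6  3.5 16.4] 56.3 55.1
hold 14.83 [ 513.5 -315.1  194.6] [-3.2  3.5 18. ] 56.1 55.1
```

```bash
python3 - <<'E'
from rig import bot
from h import *
def st(t):
    s=bot.read_state();print(t,round(s["clock"],2),s["ee_pos"].round(1),s["ft_force"].round(1),round(s["grip_width"],1),round(s["grip_force"],1));return s
X,Y=471,258.5
bot.servo_line([513,-315,265],speed=80);st("up")
bot.servo_line([X,Y,265],speed=180)
bot.servo_line([X,Y,110],speed=130)
bot.dwell(.3)
c=bot.read_camera("scene");cv2.imwrite("pics/s3.png",cv2.resize(c["image"][170:350,270:510],None,fx=3,fy=3))
st("above")
print(bot.servo_line([X,Y,90],speed=60),bot.servo_line([X,Y,78],speed=10,until_force=3));st("down")
E
```

```text
up 15.89 [ 512.9 -314.9  264.3] [ 0.3  1.6 -3.5] 56.9 53.7
above 20.93 [471.1 258.5 110.2] [-0.1 -0.5 -2.6] 56.7 53.7
False True
down 22.28 [471.1 258.5  80.8] [ 0.3 -0.9  6.1] 56.1 54.4
```

View pics/s3.png

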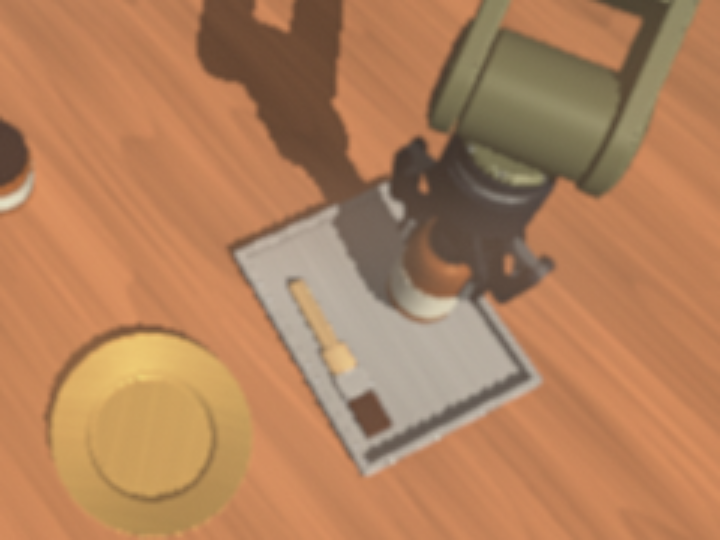

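Before the final descent the bottle was upright over the free half of the tray (crop (430,285)), well clear of the brush. It has now touched down at the expected height, so I release it.

```bash
python3 - <<'E'
from rig import bot
from h import *
bot.move_gripper(85);bot.dwell(.3)
p=bot.read_state()["ee_pos"]
bot.servo_line([p[0],p[1],150],speed=60);bot.servo_line([p[0],p[1],260],speed=150)
bot.move_to([400,-100,300],[0,1,0,0]);bot.dwell(.5)
print(bot.read_state()["clock"])
c=bot.read_camera("top");cv2.imwrite("pics/t4.png",cv2.resize(c["image"][120:300,170:490],None,fx=2.4,fy=2.4))
P=cloud(c);m=(P[...,2]>115)&(P[...,2]<140);m[:,:175]=0;m[:,290:]=0;print("cap",P[m].mean(0),np.ptp(P[m],0))
E
```

```text
27.0583
cap [471.20144062 256.73715085 128.54567881] [36.74706698 37.76404511 19.17306633]
```

View pics/t4.png

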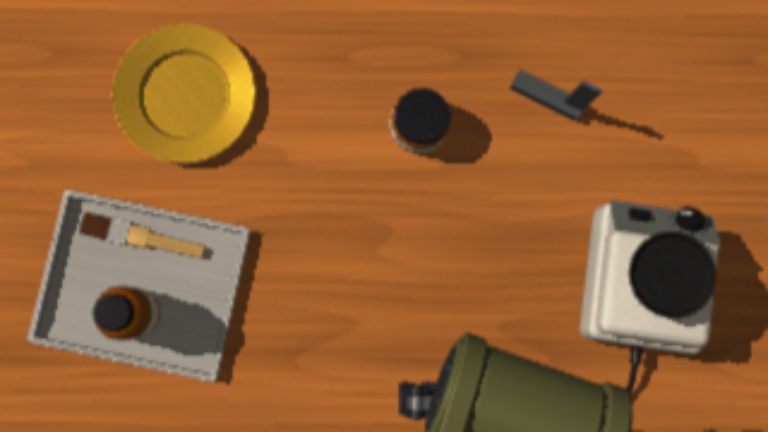

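The bottle stands upright in the tray (crop (120,313)), clear of the brush. Everything else is in place.

```bash
python3 -c "
from rig import bot
print(bot.finish_job())"
```

```text
the job is handed in; nothing more can be done
None
```

The bottle was held down in the cup for over 2 s at what the force and height readings show as full depth, then released upright in the tray clear of the brush, and the job was handed in at about 27 s; no verdict came back.

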